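Reset the tension of a peristaltic pump's leaf spring

TASK

The steel leaf spring of the bench pump has gone slack: pressed down at the rib in the middle of its length with 10 N (within 1 N) it should give 3 mm, within about half a millimetre, and now it gives too much. Turn the tension knob clockwise until it is right, prove it with a steady 10 N press of the fingertips there, then let the leaf spring back and stand clear. Never press the leaf with more than 16 N or bend its middle by more than 12 mm, and leave the bottle, the beaker and the screwdriver where they are.

Things in the scene. Friction and masses are not known exactly. Their poses are not given: they have to be found in the camera images.
- pump: cream bench pump, fixed, 180 mm (x) by 320 mm (y), grey deck 70 mm high; origin under its centre, on the bench. The pump head lies on the deck at x = +22 mm, along y: root block with the knob at the -y end, the leaf, and at the +y end the roller head (y 49 to 107 mm, 165 mm high) with a grey gearmotor behind it towards +x (152 mm high)
- leaf: spring steel strip, 24 mm wide, 170 mm long, clamped at its root, running level along the pump's +y; origin at the root, on its top face, 105 mm up. A stop holds it level at rest at any setting, so slackness is not seen. Pressed at the middle it hardly moves until the force passes its preload, then gives 1 mm per 1 N and springs back. At first it gives 5 to 10 mm at 10 N
- leaf_mid (a point): the place to press: middle of the leaf's free length, 85 mm from its root, on the centre line, on top of a rounded cross rib (6 mm wide, 3 mm high) that marks it; at rest 108 mm above the bench, going down with the leaf. The roller head begins 44 mm farther along +y, the knob's axis is 123 mm along -y. Axes as the pump's
- knob_top (a point): centre of the top of the tension knob, 143 mm up (does not turn with it): round, black, knurled, 35 mm across, 26 mm high, vertical axis, on a block 108 mm high. Clockwise from above tightens: each 0.1 rad takes 0.46 mm off the give at 10 N; counter-clockwise adds it. Stiff (0.1 N m), stays where left, 2.7 rad between end stops; it needs 0.3 to 1.5 rad. Axes as the pump's
- roller: white plastic roller, 18 mm in diameter, 40 mm long, the lowest of the roller head: captive under the rotor, lying along the pump's x on the shoe at the leaf's free end, which presses it up with a force that grows with the tension; origin at the middle of its underside, 109 mm up. Not to be handled
- reagent_bottle: amber bottle with a blue cap, 60 mm in diameter, 115 mm high, 0.3 kg, upright; origin at the centre of its underside; bystander beside the pump
- beaker: empty glass beaker, 68 mm in diameter, 80 mm high; origin at the centre of its underside; bystander behind the pump
- screwdriver: screwdriver with a black handle lying on the bench in front of the pump, 190 mm long, 26 mm thick; origin under its middle, on the bench, handle to its -x; bystander

How it is judged (in metres and radians):
On the way:
1. a steady fingertip press of 9 to 11 N at the middle of the leaf bends it there by 2.25 to 3.75 mm (contact force between the fingers and leaf between 9 and 11 N and height (world z) of leaf_mid between 0.10445 and 0.10595 m and horizontal distance between the grasp point and leaf_mid below 0.015 m), for 0.4 s.
At the end, for the whole second after the job is handed in: after the proving press, the leaf is free and still at its rest height (within 1 mm) and keeps its tension: it presses the roller up with 3.05 to 4.25 N, that is, it would give about 4.1 to 1.9 mm at 10 N; bottle, beaker and screwdriver are within 25 mm of where they stood (height (world z) of leaf_mid between 0.1072 and 0.1092 m and linear speed of leaf below 0.01 m/s and contact force between the fingers and leaf below 0.05 N and contact force between roller and leaf between 3.05 and 4.25 N); the robot touches nothing.
It fails at once if the leaf is pressed with more than 16 N (contact force between the fingers and leaf above 16 N).
It fails at once if the middle of the leaf is bent by more than 12 mm (height (world z) of leaf_mid below 0.096 m).
It fails at once if the reagent bottle is moved by more than 25 mm (distance of reagent_bottle from where it was at the start of the episode above 0.025 m).
It fails at once if the beaker is moved by more than 25 mm (distance of beaker from where it was at the start of the episode above 0.025 m).
It fails at once if the screwdriver is moved by more than 25 mm (distance of screwdriver from where it was at the start of the episode above 0.025 m).
It also fails if it takes over 70 s, if anything falls off the work surface, if the arm or the gripper's body presses on something with over 40 N, if the wrist force passes 120 N, or if a joint passes its speed limit or range.

ROBOT

A 7-joint arm with a two-finger parallel gripper is mounted at the origin on the work surface. World frame = base frame: x ahead of the robot, y to its left, z up, the work surface at z = 0. Lengths are in mm, angles in rad, forces in N, time in s.
With the tool pointing down it reaches from about 400 to 875 mm from the base axis. Payload 4.4 kg.
Tool frame: the origin (TCP) lies at the very end of the fingers, on their centre line; the grasp point (between the pads) lies 19 mm behind it (grip_depth is the distance from the TCP to the grasp point, in mm); z points along the fingers, y is the direction in which the jaws open and shut (so a half turn about z gives the same grasp; the last joint's range is limited). The gripper opens to 85 mm and grips with 20 to 120 N. Pads are 22 mm wide; open, the fingers measure 114 mm over their backs; the gripper's body (76 mm by 85 mm) begins 54 mm behind the grasp point. The pads swing forward as they close: fully open they stand 13 mm farther back than shut.
Start: joints at [-1.168, 0.628, 0.038, 1.517, -0.027, 0.996, -0.02], TCP at [293.66, 579.898, 231.313] pointing down, gripper open.
Joint ranges: [-3.06, 3.06], [-0.37, 2.12], [-1.25, 1.32], [0.18, 2.47], [-1.1, 4.24], [0.23, 1.98], [-2.94, 2.94]. Speed limits (rad/s): [2.57, 2.57, 3.14, 3.14, 3.14, 3.14, 3.14].

INTERFACE

Orientations are given as [roll, pitch, yaw] about the fixed x, y, z axes, in that order (R = Rz(yaw) Ry(pitch) Rx(roll)).
In Python, from cell import read_state, get_image, finish_job, recognise, outline_of, grip_depth gives the robot as it stands. The module is installed in compiled form; this text tells all that it offers.
- The arm moves only by the tool send_rows, never from a script. Its argument "rows" is a list of rows, each a list of 5 numbers: the gripper command: -1 is shut, 1 is fully open, values between are in proportion, then the shift along the tool's x, y, z in m, then the turn about the tool's z in rad. In form: [[claw, tx, ty, tz, roll], ...]. A call has 1 to 12 rows; each row shifts and turns the pose as measured when the row begins, along the tool's axes as they then stand; what a row does not reach is not made up. A row lasts 1/12 s, in which the tool goes at most 41.7 mm and 7.16 degrees, less where a joint would pass 70% of its speed; a pose out of reach is approached as far as the arm can. A call with a gripper value outside its range is refused whole. The fingers move at their own pace and stop on an object; the grip force is fixed at half the most. Time passes only in rows, so rows that do not move let the fingers close. It gives the time, the measured TCP pose, the force and the opening at its end, in the units of the state.
- read_state(): the state, without advancing time (a new reading comes with each control period).
- get_image(name): name is "side" or "top"; returns a dict with "image" (400x640x3 uint8, blue, green, red), "z_map" (400x640 float32, mm along the optical axis (not along the pixel's ray), 0 where there is no reading), "K" (3x3 intrinsics, pixels), "R" (3x3) and "t" (3): a world point X has camera coordinates R X + t. Camera axes: x right, y down, z forward; pixel columns grow to the right and rows downward; lengths in mm; the calibration is good to about 2 mm. A picture is of the moment at which its call begins.
- finish_job(): hands the job in, once; it reports no verdict.
Trained networks look in a picture, given as the dict that the camera call returned (one of the last four; its "shot" number tells which), for a name from the list of things; names that differ only in an ending like _2 or _b are one class to them, and where a whole thing is asked for, a point or a joint stands for the part that bears it (a point fixed in the world has none). Each returns a list of dicts, best first, with "score" (0 to 1); they miss things now and then, are a little off and sometimes report something else, mostly with a low value. They report only what shows in the picture. A call takes as long as a camera call.
- recognise(picture, query): "box" ([left, top, right, bottom] in pixels, round what is visible of it).
- outline_of(picture, query): "mask" (400x640 bool, what is visible of it) and "box" ([left, top, right, bottom] in pixels, round what is visible of it).
The state is a dict: "clock": time; "qpos": joint angles; "qd": joint speeds; "tau": joint torques, N m; "eef_pos": TCP position; "tool_rot": TCP orientation; "force": force on the tool from outside, world axes, zero at the start; "torque": the same for the moment, N m; "width": finger opening in mm.
Only numpy, scipy, OpenCV 4.12 (cv2) and the standard library are available. Lean on these libraries where they do the work, as an engineer would, in place of code of your own. Each camera call takes 0.05 s, during which the arm holds its last target.

## Working session

There is one attempt and no reset: what is moved stays moved. The work goes in short steps, Python scripts to look and compute and a tool call to move; the robot and the scene stay as the last step left them, time stands still between calls to the robot, and variables do not carry over. Pictures are saved under pics/ and viewed, and the job is handed in when it is done.

Besides the shell and the picture viewer there is one more tool, called by a JSON object that holds its "op" and its "data", one argument or row to a line. send_rows: Moves the arm, as the interface text tells. Its arguments: {"type":"object","properties":{"rows":{"type":"array"}},"required":["rows"]}

```bash
mkdir -p pics; python3 - <<'E'
from cell import *
import cv2,numpy as np
s=read_state();print({k:np.round(v,3) for k,v in s.items()})
print(grip_depth)
for n in("side","top"):
    p=get_image(n);cv2.imwrite(f"pics/{n}0.png",p["image"])
    print(n,p["K"],p["R"],p["t"])
    for q in("pump","leaf","leaf_mid","knob_top","roller","reagent_bottle","beaker","screwdriver"):
        r=recognise(p,q);print(q,[(np.round(a["box"]),round(a["score"],2)) for a in r[:2]])
E
```

```text
{'clock': np.float64(0.0), 'qpos': array([-1.168,  0.629,  0.038,  1.518, -0.027,  0.996, -0.02 ]), 'qd': array([ 0.   , -0.001, -0.   , -0.001,  0.   ,  0.001,  0.   ]), 'tau': array([ 1.0000e-03, -5.6341e+01,  1.2270e+00, -1.9345e+01,  1.1000e-02,
        1.1000e-02, -0.0000e+00]), 'eef_pos': array([293.387, 579.327, 230.383]), 'tool_rot': array([-3.14 ,  0.   ,  2.673]), 'force': array([-0.572, -0.204,  0.084]), 'torque': array([-0.026,  0.039, -0.028]), 'width': np.float64(85.345)}
18.700000000000003
side [[440.61739263   0.         318.89476415]
 [  0.         440.61739263 201.77004598]
 [  0.           0.           1.        ]] [[ 0.99858349 -0.05318142  0.00165954]
 [-0.02535569 -0.50305953 -0.86387973]
 [ 0.0467772   0.86261396 -0.50369539]] [-564.41410579  130.28977342  848.63843658]
pump [(array([240., 173., 351., 336.]), 0.76)]
leaf [(array([298., 203., 312., 243.]), 0.88)]
leaf_mid [(array([298., 200., 312., 242.]), 0.7), (array([273., 161., 292., 201.]), 0.56)]
knob_top [(array([237., 171., 355., 339.]), 0.94)]
roller [(array([240., 176., 354., 336.]), 0.41)]
reagent_bot
[... 267 characters left out ...]
7656885]
 [  0.         376.52397041 196.26332164]
 [  0.           0.           1.        ]] [[-0.0069539  -0.9998877   0.01327547]
 [-0.99554251  0.00567375 -0.09414304]
 [ 0.09405714 -0.01387096 -0.99547017]] [ 55.1909496  600.15940041 791.4809703 ]
pump [(array([284., 189., 444., 286.]), 0.94), (array([362., 140., 398., 176.]), 0.24)]
leaf [(array([336., 218., 400., 234.]), 0.88)]
leaf_mid [(array([340., 218., 384., 233.]), 0.77)]
knob_top [(array([285., 187., 439., 286.]), 0.61)]
roller []
reagent_bottle [(array([226., 233., 260., 263.]), 0.71)]
beaker [(array([365., 142., 394., 174.]), 0.89)]
screwdriver [(array([313., 290., 400., 305.]), 0.56), (array([337., 220., 402., 234.]), 0.27)]
```

View pics/side0.png

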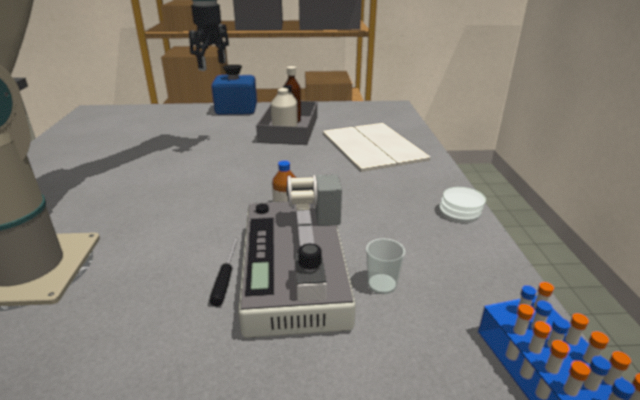

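View pics/top0.png

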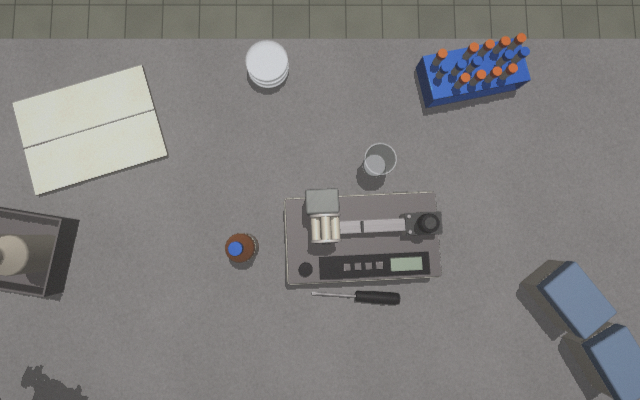

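Side view: the pump runs along world y, with the knob nearest this camera at (310,255). Top view: knob at (428,223), rib at (362,227), roller head at (325,228), beaker at (380,160), bottle at (240,248), screwdriver at (360,297). Next I'll measure their positions.

```bash
cat > h.py <<'E'
from cell import *
import cv2,numpy as np
def cloud(p):
    z=p["z_map"].astype(float);v,u=np.mgrid[0:400,0:640];K=p["K"]
    C=np.stack([(u-K[0,2])/K[0,0]*z,(v-K[1,2])/K[1,1]*z,z],-1)
    W=(C-p["t"])@p["R"];W[z<=0]=np.nan
    return W
def proj_h(p,u,v,h):
    K=p["K"];d=np.array([(u-K[0,2])/K[0,0],(v-K[1,2])/K[1,1],1.])@p["R"];o=-p["R"].T@p["t"]
    return o+d*(h-o[2])/d[2]
def st():
    s=read_state();print({k:np.round(s[k],4).tolist() for k in("clock","eef_pos","tool_rot","force","width")},"q7",np.round(s["qpos"],3))
E
python3 - <<'E'
from h import *
p=get_image("top");W=cloud(p)
np.set_printoptions(suppress=True,precision=1)
sub=W[180:292,275:450].reshape(-1,3)
def blk(lo,hi,r):
    a=W[r[1]:r[3],r[0]:r[2]].reshape(-1,3);a=a[(a[:,2]>lo)&(a[:,2]<hi)];print(len(a),np.median(a,0),a.min(0),a.max(0));return a
k=blk(136,150,(405,200,450,245)); print("knob circ",cv2.minEnclosingCircle(k[:,:2].astype(np.float32)))
l=blk(97,112,(338,215,402,238)); print(cv2.minAreaRect(l[:,:2].astype(np.float32)))
d=blk(60,78,(275,180,450,292)); print(cv2.minAreaRect(d[:,:2].astype(np.float32)))
r=blk(155,175,(300,185,350,250))
for u in range(336,404,3):print(u,W[226,u],p["image"][226,u])
m=outline_of(p,"leaf")[0]["mask"];v,u=np.nonzero(m);print(u.min(),u.max(),v.min(),v.max())
print("rib",proj_h(p,362,227,108),"knob",proj_h(p,428,223,143))
im=cv2.resize(p["image"][180:295,270:450],None,fx=4.4,fy=4.4,interpolation=cv2.INTER_CUBIC);cv2.imwrite("pics/topz.png",im)
q=get_image("side");W=cloud(q)
a=W[235:275,290:330].reshape(-1,3);a=a[(a[:,2]>138)&(a[:,2]<148)];print("side knob",np.median(a,0),a.min(0),a.max(0))
im=cv2.resize(q["image"][165:340,210:420],None,fx=3.4,fy=3.4,interpolation=cv2.INTER_CUBIC);cv2.imwrite("pics/sidez.png",im)
E
```

```text
294 [ 538.4 -158.   141.9] [ 521.6 -177.4  136.3] [ 555.5 -141.1  146.3]
knob circ ((538.756103515625, -159.1679229736328), 18.51267433166504)
754 [534.3 -52.6 104.2] [ 520.7 -113.8  100.8] [547.6   6.8 110. ]
((534.4838256835938, -53.416969299316406), (23.91254997253418, 121.40734100341797), 2.426820755004883)
9980 [491.6 -47.9  69.3] [ 417.5 -203.8   60. ] [607.  119.4  77.7]
((511.7445983886719, -41.64869689941406), (178.36602783203125, 318.25421142578125), 2.3759782314300537)
345 [530.2  36.7 160.9] [503.1  14.5 155.3] [588.9  59.4 166.4]
336 [533.9  17.1 144.7] [187 201 203]
339 [534.   11.1 140. ] [137 147 151]
342 [534.5   2.7 104.5] [170 170 175]
345 [534.4  -3.4 102.8] [169 169 174]
348 [534.4  -9.1 104.8] [170 168 172]
351 [534.3 -14.6 107.8] [169 168 173]
354 [534.3 -21.  103.6] [169 167 172]
357 [534.2 -26.7 105.4] [166 166 170]
360 [534.2 -32.8 103.4] [127 126 130]
363 [534.2 -38.3 106.2] [109 109 109]
366 [534.1 -44.4 104.6] [165 164 169]
369 [534.1 -50.3 104.6] [165 163 169]
372 [534.1 -56.3 104.2] [167 165 170]
375 [534.  -62.2 104. ] [168 168 172]
378 [534.  -67.9 105.2] [165 164 169]
381 [533.9 -74.  104.2] [166 164 170]
384 [533.9 -79.8 104.5] [164 164 167]
387 [533.9 -85.7 104.4] [163 163 167]
390 [533.8 -91.5 105.4] [166 163 169]
393 [533.8 -97.6 104.4] [162 161 166]
396 [ 533.8 -103.9  102.7] [165 164 167]
399 [ 533.7 -109.1  105.4] [162 161 166]
402 [ 533.7 -115.1  105.2] [159 159 163]
341 404 219 232
rib [532.2 -36.1 108. ] knob [ 538.4 -154.8  143. ]
side knob [ 541.7 -163.6  144.7] [ 524.8 -178.3  138.1] [ 559.8 -141.5  147. ]
```

View pics/topz.png

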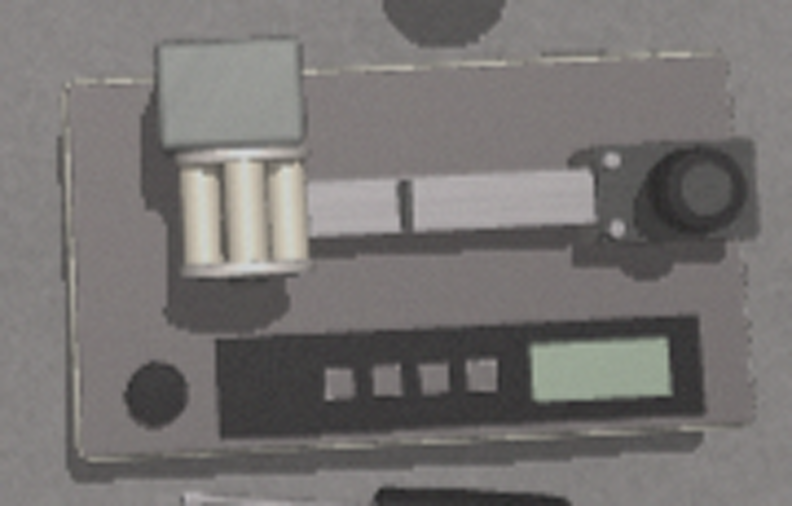

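View pics/sidez.png

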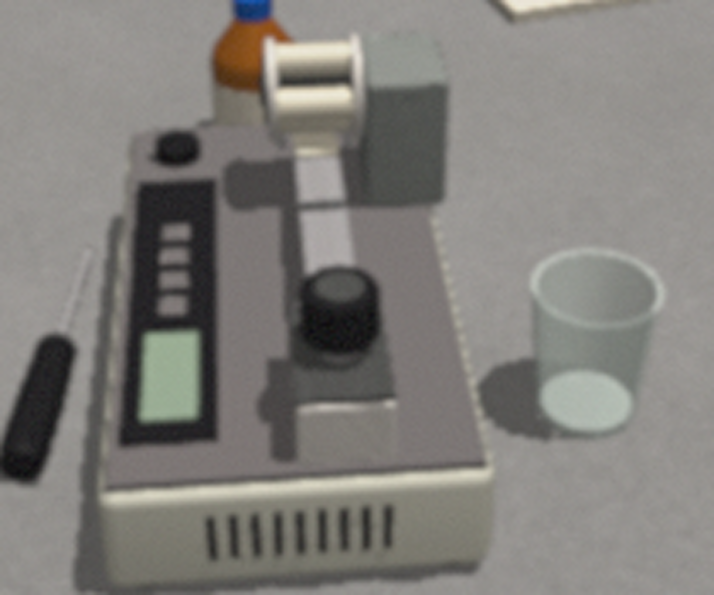

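Pump yaw is about +2.4°. leaf_mid is at about (533.5, -36) and knob at about (538.6, -159). The spacing agrees with the sizes given. I'll turn the wrist first, with the fingers shut.

{"op": "send_rows", "data": {
  "rows": [
    [-1,0,0,0,0.12],
    [-1,0,0,0,0.12],
    [-1,0,0,0,0.12],
    [-1,0,0,0,0.12],
    [-1,0,0,0,0.12],
    [-1,0,0,0,0.12],
    [-1,0,0,0,0.12],
    [-1,0,0,0,0.12],
    [-1,0,0,0,0.12]
  ]
}}

```text
clock: 1.8
eef_pos: [293.6, 580.0, 231.7]
tool_rot: [-3.14, -0.001, 1.551]
force: [-0.4, -1.2, 0.1]
width: -0.0
```

{"op": "send_rows", "data": {
  "rows": [
    [-1,0,0,0,-0.06],
    [-1,-0.039,0.0135,0,0],
    [-1,-0.039,0.0135,0,0],
    [-1,-0.039,0.0135,0,0],
    [-1,-0.039,0.0135,0,0],
    [-1,-0.039,0.0135,0,0],
    [-1,-0.039,0.0135,0,0],
    [-1,-0.039,0.0135,0,0],
    [-1,-0.039,0.0135,0,0],
    [-1,-0.039,0.0135,0,0],
    [-1,-0.039,0.0135,0,0],
    [-1,-0.039,0.0135,0,0]
  ]
}}

```text
clock: 2.8
eef_pos: [458.0, 163.1, 227.7]
tool_rot: [3.14, -0.012, 1.633]
force: [0.8, 0.3, -0.8]
width: 0.2
```

{"op": "send_rows", "data": {
  "rows": [
    [-1,-0.038,0.0117,0,0.02],
    [-1,-0.038,0.0117,0,0],
    [-1,-0.038,0.0117,0,0],
    [-1,-0.038,0.0117,0,0],
    [-1,-0.03,0.01,0,0],
    [-1,-0.015,0.005,0,0],
    [-1,0,0,0,0],
    [-1,0,0,0,0]
  ]
}}

```text
clock: 3.47
eef_pos: [534.6, -53.2, 227.7]
tool_rot: [3.132, -0.008, 1.597]
force: [0.0, 0.5, 0.2]
width: 0.0
```

{"op": "send_rows", "data": {
  "rows": [
    [-1,0.016,0,0,0],
    [-1,0,0,0.02,0],
    [-1,0,0,0.025,0],
    [-1,0,0,0.025,0],
    [-1,0,0,0.018,0],
    [-1,0,0,0,0],
    [-1,0,0,0,0]
  ]
}}

```text
clock: 4.05
eef_pos: [535.1, -24.3, 138.8]
tool_rot: [3.128, -0.014, 1.61]
force: [-0.4, -0.1, 0.5]
width: 0.2
```

{"op": "send_rows", "data": {
  "rows": [
    [-1,-0.01,-0.002,0,0],
    [-1,0,0,0,0],
    [-1,0,0,0.008,0],
    [-1,0,0,0.008,0],
    [-1,0,0,0,0],
    [-1,0,0,0,0]
  ]
}}

```text
clock: 4.55
eef_pos: [536.1, -33.4, 125.8]
tool_rot: [3.121, -0.014, 1.612]
force: [0.0, 0.5, 0.3]
width: -0.1
```

```bash
python3 - <<'E'
from h import *
st()
q=get_image("side");cv2.imwrite("pics/s1.png",cv2.resize(q["image"][130:340,210:420],None,fx=2.8,fy=2.8,interpolation=cv2.INTER_CUBIC));st()
E
```

```text
{'clock': 4.55, 'eef_pos': [536.0742, -33.4234, 125.7646], 'tool_rot': [3.1206, -0.0144, 1.6123], 'force': [0.0118, 0.5407, 0.2666], 'width': -0.1226} q7 [-0.157  0.625  0.268  1.956 -0.318  0.581  0.368]
{'clock': 4.6, 'eef_pos': [535.9526, -33.4065, 125.7171], 'tool_rot': [3.1209, -0.0144, 1.6123], 'force': [0.2009, -0.1219, -0.2042], 'width': -0.2643} q7 [-0.158  0.626  0.268  1.956 -0.318  0.581  0.368]
```

View pics/s1.png

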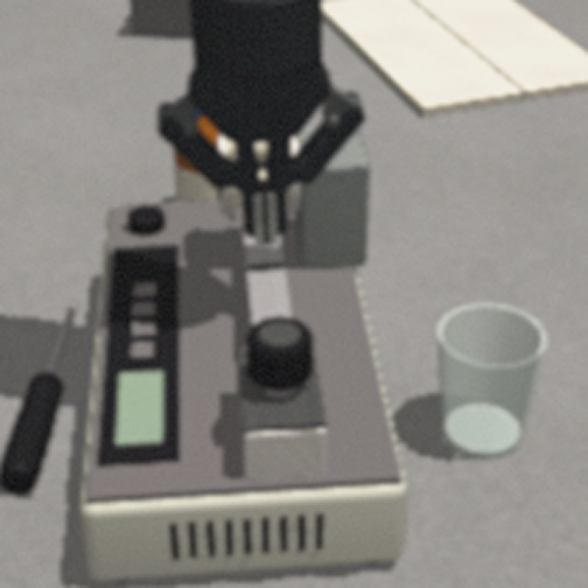

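The fingers are over the leaf near the rib, at crop (262,245). Now a slow descent to feel for contact.

{"op": "send_rows", "data": {
  "rows": [
    [-1,-0.002,-0.002,0.004,0],
    [-1,0,0,0.004,0],
    [-1,0,0,0.002,0],
    [-1,0,0,0,0],
    [-1,0,0,0,0]
  ]
}}

```text
clock: 5.02
eef_pos: [534.2, -35.6, 114.7]
tool_rot: [3.121, -0.014, 1.612]
force: [-0.7, -0.1, 0.4]
width: -0.0
```

{"op": "send_rows", "data": {
  "rows": [
    [-1,0,0,0.001,0],
    [-1,0,0,0.001,0]
  ]
}}

```text
clock: 5.18
eef_pos: [534.4, -35.6, 112.7]
tool_rot: [3.12, -0.014, 1.612]
force: [-0.0, 0.0, -0.7]
width: 0.2
```

{"op": "send_rows", "data": {
  "rows": [
    [-1,0,0,0.001,0],
    [-1,0,0,0.001,0]
  ]
}}

```text
clock: 5.35
eef_pos: [534.6, -35.5, 110.6]
tool_rot: [3.12, -0.014, 1.612]
force: [0.6, -0.1, -0.7]
width: 0.2
```

{"op": "send_rows", "data": {
  "rows": [
    [-1,0,0,0.001,0]
  ]
}}

```text
clock: 5.43
eef_pos: [534.7, -35.4, 109.6]
tool_rot: [3.12, -0.014, 1.612]
force: [-0.0, -1.6, -0.7]
width: 0.2
```

{"op": "send_rows", "data": {
  "rows": [
    [-1,0,0,0.001,0]
  ]
}}

```text
clock: 5.52
eef_pos: [534.7, -35.4, 108.5]
tool_rot: [3.12, -0.014, 1.612]
force: [-0.1, 0.5, 0.7]
width: -0.2
```

{"op": "send_rows", "data": {
  "rows": [
    [-1,0,0,0.001,0]
  ]
}}

```text
clock: 5.6
eef_pos: [534.9, -35.4, 107.5]
tool_rot: [3.12, -0.014, 1.612]
force: [-0.4, 0.8, 4.2]
width: -0.1
```

{"op": "send_rows", "data": {
  "rows": [
    [-1,0,0,0.001,0]
  ]
}}

```text
clock: 5.68
eef_pos: [535.1, -35.3, 106.8]
tool_rot: [3.119, -0.015, 1.612]
force: [-0.8, 0.8, 5.0]
width: -0.3
```

{"op": "send_rows", "data": {
  "rows": [
    [-1,0,0,0.001,0]
  ]
}}

```text
clock: 5.77
eef_pos: [535.2, -35.3, 106.0]
tool_rot: [3.119, -0.015, 1.612]
force: [-1.0, 0.6, 5.1]
width: -0.0
```

{"op": "send_rows", "data": {
  "rows": [
    [-1,0,0,0.001,0]
  ]
}}

```text
clock: 5.85
eef_pos: [535.3, -35.3, 105.3]
tool_rot: [3.119, -0.015, 1.612]
force: [-0.8, 0.7, 6.2]
width: 0.3
```

{"op": "send_rows", "data": {
  "rows": [
    [-1,0,0,0,0]
  ]
}}

```text
clock: 5.93
eef_pos: [535.2, -35.3, 105.6]
tool_rot: [3.119, -0.015, 1.612]
force: [-0.8, 0.7, 5.6]
width: -0.3
```

{"op": "send_rows", "data": {
  "rows": [
    [-1,0,0,0,0]
  ]
}}

```text
clock: 6.02
eef_pos: [535.2, -35.3, 105.9]
tool_rot: [3.118, -0.015, 1.612]
force: [-1.0, 0.0, 5.6]
width: 0.5
```

{"op": "send_rows", "data": {
  "rows": [
    [-1,0,0,0,0]
  ]
}}

```text
clock: 6.1
eef_pos: [535.2, -35.3, 106.2]
tool_rot: [3.118, -0.015, 1.612]
force: [-1.7, 0.3, 5.0]
width: -0.1
```

{"op": "send_rows", "data": {
  "rows": [
    [-1,0,0,0.001,0],
    [-1,0,0,0.0013,0]
  ]
}}

```text
clock: 6.27
eef_pos: [535.3, -35.3, 104.9]
tool_rot: [3.118, -0.016, 1.612]
force: [-2.1, -0.9, 6.4]
width: 0.1
```

{"op": "send_rows", "data": {
  "rows": [
    [-1,0,0,0.0013,0]
  ]
}}

```text
clock: 6.35
eef_pos: [535.4, -35.3, 104.0]
tool_rot: [3.117, -0.016, 1.612]
force: [-0.9, 0.1, 7.7]
width: -0.0
```

{"op": "send_rows", "data": {
  "rows": [
    [-1,0,0,0.0013,0]
  ]
}}

```text
clock: 6.43
eef_pos: [535.4, -35.3, 103.2]
tool_rot: [3.117, -0.016, 1.612]
force: [-1.3, -0.9, 7.8]
width: -0.1
```

{"op": "send_rows", "data": {
  "rows": [
    [-1,0,0,0.0013,0]
  ]
}}

```text
clock: 6.52
eef_pos: [535.5, -35.3, 102.5]
tool_rot: [3.117, -0.017, 1.612]
force: [-1.9, -0.2, 8.9]
width: -0.1
```

{"op": "send_rows", "data": {
  "rows": [
    [-1,0,0,0.0013,0]
  ]
}}

```text
clock: 6.6
eef_pos: [535.6, -35.4, 101.9]
tool_rot: [3.116, -0.017, 1.612]
force: [-1.3, -0.6, 9.4]
width: -0.0
```

{"op": "send_rows", "data": {
  "rows": [
    [-1,0,0,0.0005,0]
  ]
}}

```text
clock: 6.68
eef_pos: [535.5, -35.3, 102.0]
tool_rot: [3.116, -0.017, 1.611]
force: [-1.8, 0.8, 9.5]
width: 0.4
```

{"op": "send_rows", "data": {
  "rows": [
    [-1,0,0,0.0005,0]
  ]
}}

```text
clock: 6.77
eef_pos: [535.5, -35.3, 102.2]
tool_rot: [3.116, -0.018, 1.611]
force: [-2.1, 0.2, 8.8]
width: -0.2
```

{"op": "send_rows", "data": {
  "rows": [
    [-1,0,0,0.0005,0]
  ]
}}

```text
clock: 6.85
eef_pos: [535.5, -35.3, 102.4]
tool_rot: [3.115, -0.018, 1.611]
force: [-2.5, -0.1, 8.1]
width: -0.2
```

About 6.9 mm give at 10 N (F + z ≈ 111.3, contact near z 108.2), so I need about 0.85 rad clockwise. Lifting, then over to the knob.

{"op": "send_rows", "data": {
  "rows": [
    [-1,0,0,-0.01,0],
    [-1,0,0,-0.02,0],
    [-1,0,0,-0.03,0],
    [-1,0,0,-0.02,0],
    [1,0,0,0,-0.1],
    [1,0,0,0,-0.1],
    [1,0,0,0,-0.1],
    [1,0,0,0,0],
    [1,0,0,0,0]
  ]
}}

```text
clock: 7.6
eef_pos: [533.9, -37.6, 189.2]
tool_rot: [3.109, -0.007, 1.921]
force: [-0.2, 0.3, -0.3]
width: 60.5
```

{"op": "send_rows", "data": {
  "rows": [
    [1,-0.025,-0.008,0,0],
    [1,-0.025,-0.008,0,0],
    [1,-0.025,-0.008,0,0],
    [1,-0.015,-0.005,0,0],
    [1,0,0,0,0],
    [1,0,0,0,0],
    [1,0,0,0,0]
  ]
}}

```text
clock: 8.18
eef_pos: [536.8, -133.1, 186.3]
tool_rot: [3.111, -0.009, 1.907]
force: [-0.1, 0.4, -0.6]
width: 85.5
```

{"op": "send_rows", "data": {
  "rows": [
    [1,-0.012,-0.003,0,0],
    [1,-0.012,-0.0035,0,0],
    [1,0,0,0,0],
    [1,0,0,0,0],
    [1,0,0,0.012,0],
    [1,0,0,0.012,0],
    [1,0,0,0,0],
    [1,0,0,0,0]
  ]
}}

```text
clock: 8.85
eef_pos: [540.7, -154.7, 161.7]
tool_rot: [3.109, -0.011, 1.912]
force: [0.5, 0.5, -0.1]
width: 85.4
```

```bash
python3 - <<'E'
from h import *
st()
for n in ("top","side"):
    p=get_image(n);r=(slice(150,300),slice(330,530)) if n=="top" else (slice(120,320),slice(220,420))
    cv2.imwrite(f"pics/k_{n}.png",cv2.resize(p["image"][r],None,fx=2.9,fy=2.9,interpolation=cv2.INTER_CUBIC))
E
```

```text
{'clock': 8.85, 'eef_pos': [540.6551, -154.667, 161.6601], 'tool_rot': [3.1095, -0.0115, 1.9119], 'force': [0.4931, 0.5443, -0.1134], 'width': 85.414} q7 [ 0.114  0.592  0.201  1.859 -0.22   0.692  0.79 ]
```

View pics/k_side.png

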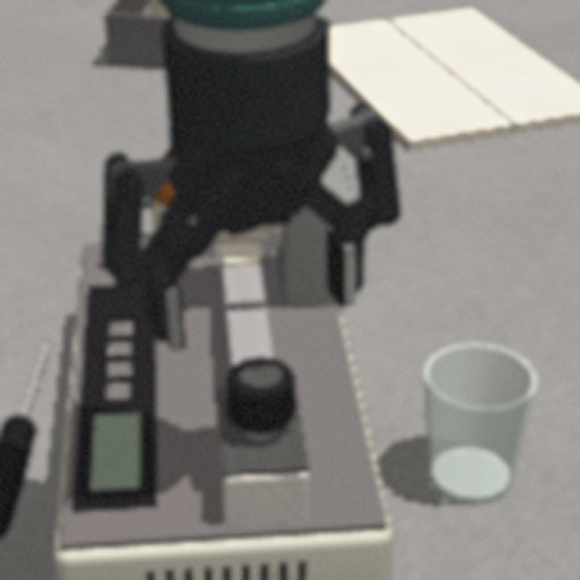

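{"op": "send_rows", "data": {
  "rows": [
    [1,-0.0035,-0.003,0,0],
    [1,0,0,0.012,0],
    [1,0,0,0.012,0],
    [1,0,0,0.012,0],
    [1,0,0,0.003,0],
    [1,0,0,0,0],
    [1,0,0,0,0]
  ]
}}

```text
clock: 9.53
eef_pos: [542.7, -160.8, 126.3]
tool_rot: [3.103, -0.006, 1.912]
force: [-0.6, 1.0, 1.4]
width: 85.2
```

```bash
python3 - <<'E'
from h import *
st()
p=get_image("side");r=(slice(120,320),slice(220,420))
cv2.imwrite(f"pics/k2.png",cv2.resize(p["image"][r],None,fx=2.9,fy=2.9,interpolation=cv2.INTER_CUBIC))
E
```

```text
{'clock': 9.5333, 'eef_pos': [542.6673, -160.8377, 126.2923], 'tool_rot': [3.1026, -0.0059, 1.9118], 'force': [-0.5732, 0.9705, 1.4271], 'width': 85.2409} q7 [ 0.138  0.644  0.179  1.884 -0.238  0.606  0.817]
```

View pics/k2.png

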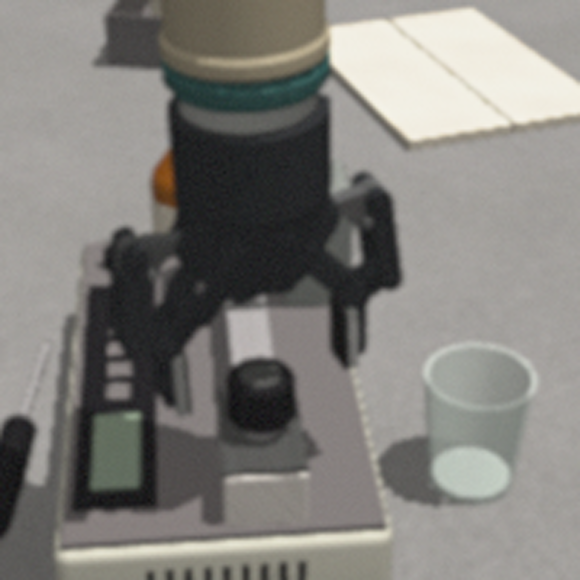

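{"op": "send_rows", "data": {
  "rows": [
    [1,0.0025,-0.003,0.004,0],
    [1,0,0,0.003,0],
    [1,0,0,0,0],
    [1,0,0,0,0]
  ]
}}

```text
clock: 9.92
eef_pos: [540.0, -159.7, 120.8]
tool_rot: [3.099, -0.004, 1.912]
force: [0.6, 0.1, 0.2]
width: 85.4
```

Closing on the knob.

{"op": "send_rows", "data": {
  "rows": [
    [-1,0,0,0,0],
    [-1,0,0,0,0],
    [-1,0,0,0,0],
    [-1,0,0,0,0],
    [-1,0,0,0,0],
    [-1,0,0,0,0]
  ]
}}

```text
clock: 10.42
eef_pos: [541.6, -159.3, 122.0]
tool_rot: [3.097, -0.003, 1.913]
force: [-1.0, -1.4, -3.8]
width: 33.1
```

```bash
python3 - <<'E'
from h import *
st()
for n in ("side",):
  p=get_image(n);r=(slice(140,300),slice(230,390))
  cv2.imwrite(f"pics/k3.png",cv2.resize(p["image"][r],None,fx=3.5,fy=3.5,interpolation=cv2.INTER_CUBIC))
E
```

```text
{'clock': 10.4167, 'eef_pos': [541.6067, -159.2915, 121.976], 'tool_rot': [3.0968, -0.0026, 1.9131], 'force': [-0.984, -1.3687, -3.8212], 'width': 33.0664} q7 [ 0.14   0.646  0.174  1.898 -0.242  0.583  0.821]
```

View pics/k3.png

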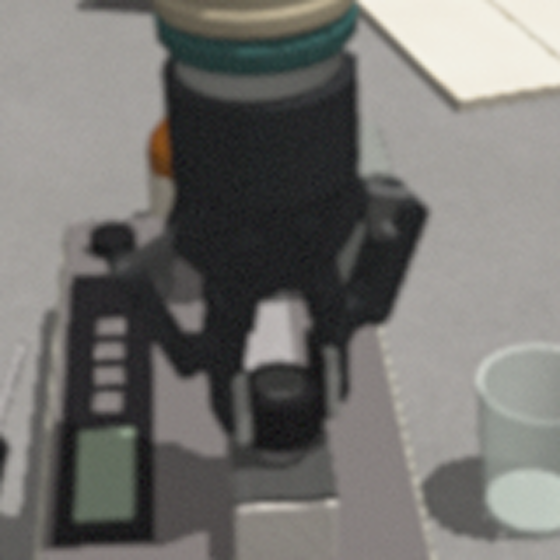

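```bash
python3 - <<'E'
from h import *
p=get_image("side");t=p
def pr(X):
    c=p["R"]@np.array(X)+p["t"];u=p["K"]@c;u=u[:2]/u[2];return np.round(u,1),np.round((u-[230,140])*3.5)
s=read_state();print(s["eef_pos"],s["torque"])
from scipy.spatial.transform import Rotation as Ro
R=Ro.from_euler("xyz",s["tool_rot"]).as_matrix();T=s["eef_pos"]
for o in([0,16.5,-3],[0,-16.5,-3],[11,16.5,-3],[-11,16.5,-3],[11,-16.5,-3],[-11,-16.5,-3],[0,0,-19],[0,0,0]):
    X=T+R@o;print(o,np.round(X,1),pr(X))
print("knob top",pr([538.6,-159,143]),"bottom",pr([538.6,-159,117]))
E
```

```text
[ 541.58928856 -159.33937223  121.89834598] [-0.04090699  0.10604255  0.10054567]
[0, 16.5, -3] [ 557.  -153.9  125.6] (array([319., 257.]), array([312., 409.]))
[0, -16.5, -3] [ 525.9 -164.9  124.2] (array([299. , 262.9]), array([241., 430.]))
[11, 16.5, -3] [ 553.3 -143.5  125.7] (array([316.3, 253. ]), array([302., 395.]))
[-11, 16.5, -3] [ 560.7 -164.2  125.6] (array([321.8, 261.1]), array([321., 424.]))
[11, -16.5, -3] [ 522.2 -154.6  124.2] (array([296.5, 258.7]), array([233., 415.]))
[-11, -16.5, -3] [ 529.6 -175.3  124.1] (array([301.5, 267.1]), array([250., 445.]))
[0, 0, -19] [ 540.8 -159.7  140.9] (array([308.5, 251.6]), array([275., 391.]))
[0, 0, 0] [ 541.6 -159.3  121.9] (array([309.2, 261.4]), array([277., 425.]))
knob top (array([307. , 250.2]), array([270., 386.])) bottom (array([307.2, 263.9]), array([270., 434.]))
```

{"op": "send_rows", "data": {
  "rows": [
    [-1,0,0,0,0.08],
    [-1,0,0,0,0.08],
    [-1,0,0,0,0.08],
    [-1,0,0,0,0.08]
  ]
}}

```text
clock: 10.85
eef_pos: [541.4, -159.4, 121.9]
tool_rot: [3.1, -0.018, 1.583]
force: [-0.1, 1.0, -0.2]
width: 33.3
```

{"op": "send_rows", "data": {
  "rows": [
    [-1,0,0,0,0.08],
    [-1,0,0,0,0.08],
    [-1,0,0,0,0.08],
    [-1,0,0,0,0.08],
    [-1,0,0,0,0.08],
    [-1,0,0,0,0]
  ]
}}

```text
clock: 11.35
eef_pos: [541.1, -159.5, 121.8]
tool_rot: [3.111, -0.032, 1.163]
force: [-0.0, 0.9, 2.2]
width: 32.8
```

```bash
python3 - <<'E'
from h import *
st();print(read_state()["torque"])
E
```

```text
{'clock': 11.35, 'eef_pos': [541.1369, -159.4633, 121.849], 'tool_rot': [3.1111, -0.0316, 1.1631], 'force': [-0.047, 0.9416, 2.2122], 'width': 32.8216} q7 [ 0.005  0.673  0.386  1.902 -0.467  0.621  0.284]
[-0.21635181  0.00376909 -0.0426613 ]
```

{"op": "send_rows", "data": {
  "rows": [
    [-1,0,0,0,0.08],
    [-1,0,0,0,0.02],
    [-1,0,0,0,0]
  ]
}}

```text
clock: 11.6
eef_pos: [541.1, -159.5, 121.9]
tool_rot: [3.114, -0.034, 1.067]
force: [0.2, 0.5, 1.2]
width: 32.9
```

Turned 0.85. Opening, then straight up.

{"op": "send_rows", "data": {
  "rows": [
    [1,0,0,0,0],
    [1,0,0,0,0],
    [1,0,0,0,0],
    [1,0,0,0,0],
    [1,0,0,0,0],
    [1,0,0,0,0],
    [1,0,0,-0.02,0],
    [1,0,0,-0.02,0],
    [1,0,0,-0.02,0],
    [1,0,0,-0.01,0],
    [1,0,0,0,0],
    [1,0,0,0,0]
  ]
}}

```text
clock: 12.6
eef_pos: [536.7, -160.8, 192.7]
tool_rot: [3.118, -0.033, 1.073]
force: [-0.4, -0.8, 0.5]
width: 85.6
```

{"op": "send_rows", "data": {
  "rows": [
    [-1,0,0,0,-0.1],
    [-1,0,0,0,-0.1],
    [-1,0,0,0,-0.1],
    [-1,0,0,0,-0.1],
    [-1,0,0,0,-0.1],
    [-1,0,0,0,0],
    [-1,0.022,0,0,0],
    [-1,0.025,0,0,0],
    [-1,0.025,0,0,0],
    [-1,0.018,0,0,0],
    [-1,0,0,0,0],
    [-1,0,0,0,0]
  ]
}}

```text
clock: 13.6
eef_pos: [529.0, -67.0, 182.4]
tool_rot: [3.121, -0.021, 1.577]
force: [-0.8, -0.8, 0.6]
width: -0.0
```

{"op": "send_rows", "data": {
  "rows": [
    [-1,0.015,0.0025,0,-0.03],
    [-1,0.015,0.0025,0,0],
    [-1,0,0,0,0],
    [-1,0,0,0.015,0],
    [-1,0,0,0.015,0],
    [-1,0,0,0.015,0],
    [-1,0,0,0,0],
    [-1,0,0,0,0]
  ]
}}

```text
clock: 14.27
eef_pos: [534.5, -47.9, 135.1]
tool_rot: [3.121, -0.013, 1.588]
force: [-1.0, 0.4, 0.6]
width: 0.3
```

{"op": "send_rows", "data": {
  "rows": [
    [-1,0.012,-0.001,0,-0.02],
    [-1,0,0,0,0],
    [-1,0,0,0.008,0],
    [-1,0,0,0.008,0],
    [-1,0,0,0.004,0],
    [-1,0,0,0,0],
    [-1,0,0,0,0]
  ]
}}

```text
clock: 14.85
eef_pos: [535.1, -37.0, 115.9]
tool_rot: [3.116, -0.011, 1.607]
force: [-0.4, 0.8, 0.4]
width: 0.3
```

{"op": "send_rows", "data": {
  "rows": [
    [-1,0,0,0.002,0],
    [-1,0,0,0.0015,0],
    [-1,0,0,0.001,0],
    [-1,0,0,0,0]
  ]
}}

```text
clock: 15.18
eef_pos: [535.4, -37.2, 111.0]
tool_rot: [3.116, -0.011, 1.606]
force: [0.2, 1.0, 0.3]
width: 0.3
```

{"op": "send_rows", "data": {
  "rows": [
    [-1,0,0,0.0007,0]
  ]
}}

```text
clock: 15.27
eef_pos: [535.5, -37.3, 110.4]
tool_rot: [3.116, -0.011, 1.606]
force: [-0.6, -0.6, 0.1]
width: 0.2
```

{"op": "send_rows", "data": {
  "rows": [
    [-1,0,0,0.0007,0]
  ]
}}

```text
clock: 15.35
eef_pos: [535.6, -37.3, 109.7]
tool_rot: [3.116, -0.011, 1.606]
force: [0.2, 0.0, 0.5]
width: -0.0
```

{"op": "send_rows", "data": {
  "rows": [
    [-1,0,0,0.0007,0]
  ]
}}

```text
clock: 15.43
eef_pos: [535.7, -37.3, 109.0]
tool_rot: [3.116, -0.011, 1.606]
force: [0.1, -0.5, -0.4]
width: 0.0
```

{"op": "send_rows", "data": {
  "rows": [
    [-1,0,0,0.0007,0]
  ]
}}

```text
clock: 15.52
eef_pos: [535.7, -37.3, 108.3]
tool_rot: [3.115, -0.011, 1.606]
force: [0.2, -0.0, 0.7]
width: -0.1
```

{"op": "send_rows", "data": {
  "rows": [
    [-1,0,0,0.0007,0]
  ]
}}

```text
clock: 15.6
eef_pos: [536.0, -37.3, 107.9]
tool_rot: [3.115, -0.011, 1.606]
force: [-0.6, 0.2, 6.9]
width: 0.0
```

{"op": "send_rows", "data": {
  "rows": [
    [-1,0,0,0.0007,0]
  ]
}}

```text
clock: 15.68
eef_pos: [536.4, -37.3, 107.7]
tool_rot: [3.114, -0.011, 1.606]
force: [-2.0, -0.1, 6.5]
width: 0.1
```

{"op": "send_rows", "data": {
  "rows": [
    [-1,0,0,0.0007,0]
  ]
}}

```text
clock: 15.77
eef_pos: [536.5, -37.3, 107.6]
tool_rot: [3.114, -0.011, 1.606]
force: [-2.5, 0.0, 6.3]
width: 0.1
```

{"op": "send_rows", "data": {
  "rows": [
    [-1,0,0,0.0007,0]
  ]
}}

```text
clock: 15.85
eef_pos: [536.5, -37.3, 107.6]
tool_rot: [3.113, -0.012, 1.606]
force: [-2.3, 0.3, 7.0]
width: -0.3
```

{"op": "send_rows", "data": {
  "rows": [
    [-1,0,0,0.0007,0]
  ]
}}

```text
clock: 15.93
eef_pos: [536.5, -37.3, 107.5]
tool_rot: [3.113, -0.012, 1.606]
force: [-2.3, 0.4, 7.7]
width: 0.0
```

{"op": "send_rows", "data": {
  "rows": [
    [-1,0,0,0.0013,0]
  ]
}}

```text
clock: 16.02
eef_pos: [536.6, -37.2, 107.0]
tool_rot: [3.113, -0.012, 1.606]
force: [-1.4, 0.7, 8.1]
width: -0.2
```

{"op": "send_rows", "data": {
  "rows": [
    [-1,0,0,0.0013,0]
  ]
}}

```text
clock: 16.1
eef_pos: [536.7, -37.2, 106.5]
tool_rot: [3.112, -0.013, 1.606]
force: [-2.7, 0.2, 7.9]
width: -0.2
```

{"op": "send_rows", "data": {
  "rows": [
    [-1,0,0,0.0013,0]
  ]
}}

```text
clock: 16.18
eef_pos: [536.7, -37.2, 106.0]
tool_rot: [3.112, -0.013, 1.606]
force: [-2.2, 0.1, 8.9]
width: 0.1
```

{"op": "send_rows", "data": {
  "rows": [
    [-1,0,0,0.0013,0]
  ]
}}

```text
clock: 16.27
eef_pos: [536.7, -37.2, 105.6]
tool_rot: [3.111, -0.014, 1.606]
force: [-3.3, 0.2, 9.7]
width: 0.0
```

{"op": "send_rows", "data": {
  "rows": [
    [-1,0,0,0.0013,0]
  ]
}}

```text
clock: 16.35
eef_pos: [536.8, -37.2, 105.2]
tool_rot: [3.111, -0.014, 1.605]
force: [-2.3, -0.3, 9.8]
width: -0.2
```

{"op": "send_rows", "data": {
  "rows": [
    [-1,0,0,0.001,0]
  ]
}}

```text
clock: 16.43
eef_pos: [536.8, -37.2, 105.1]
tool_rot: [3.11, -0.015, 1.605]
force: [-3.5, -0.1, 9.8]
width: -0.1
```

{"op": "send_rows", "data": {
  "rows": [
    [-1,0,0,0.001,0]
  ]
}}

```text
clock: 16.52
eef_pos: [536.8, -37.2, 105.1]
tool_rot: [3.11, -0.015, 1.605]
force: [-2.1, -0.6, 10.7]
width: -0.3
```

{"op": "send_rows", "data": {
  "rows": [
    [-1,0,0,0.001,0]
  ]
}}

```text
clock: 16.6
eef_pos: [536.8, -37.2, 105.0]
tool_rot: [3.109, -0.016, 1.605]
force: [-2.5, -0.1, 10.5]
width: 0.2
```

{"op": "send_rows", "data": {
  "rows": [
    [-1,0,0,0.001,0]
  ]
}}

```text
clock: 16.68
eef_pos: [536.8, -37.2, 105.0]
tool_rot: [3.109, -0.016, 1.605]
force: [-1.9, 0.3, 11.0]
width: 0.0
```

{"op": "send_rows", "data": {
  "rows": [
    [-1,0,0,0.001,0]
  ]
}}

```text
clock: 16.77
eef_pos: [536.8, -37.2, 105.0]
tool_rot: [3.108, -0.017, 1.605]
force: [-2.3, 0.0, 9.6]
width: -0.2
```

{"op": "send_rows", "data": {
  "rows": [
    [-1,0,0,0.001,0]
  ]
}}

```text
clock: 16.85
eef_pos: [536.9, -37.2, 105.0]
tool_rot: [3.108, -0.017, 1.604]
force: [-2.5, -0.5, 10.9]
width: 0.1
```

{"op": "send_rows", "data": {
  "rows": [
    [-1,0,0,0.001,0]
  ]
}}

```text
clock: 16.93
eef_pos: [536.8, -37.2, 105.0]
tool_rot: [3.108, -0.018, 1.604]
force: [-3.7, -0.3, 11.1]
width: -0.1
```

{"op": "send_rows", "data": {
  "rows": [
    [-1,0,0,0.001,0]
  ]
}}

```text
clock: 17.02
eef_pos: [536.8, -37.2, 105.0]
tool_rot: [3.107, -0.018, 1.604]
force: [-2.8, -0.1, 10.5]
width: -0.4
```

{"op": "send_rows", "data": {
  "rows": [
    [-1,0,-0.0005,0.0004,0],
    [-1,0,-0.0003,0.0009,0]
  ]
}}

```text
clock: 17.18
eef_pos: [536.6, -37.2, 105.7]
tool_rot: [3.105, -0.019, 1.604]
force: [-1.1, -0.6, 9.0]
width: 0.1
```

{"op": "send_rows", "data": {
  "rows": [
    [-1,0,-0.0002,0.0009,0]
  ]
}}

```text
clock: 17.27
eef_pos: [536.7, -37.2, 105.8]
tool_rot: [3.104, -0.02, 1.604]
force: [-2.0, 0.2, 8.7]
width: 0.1
```

{"op": "send_rows", "data": {
  "rows": [
    [-1,0,-0.0002,0.0009,0]
  ]
}}

```text
clock: 17.35
eef_pos: [536.7, -37.2, 105.9]
tool_rot: [3.103, -0.02, 1.604]
force: [-2.5, 0.3, 10.0]
width: -0.1
```

{"op": "send_rows", "data": {
  "rows": [
    [-1,0,-0.0002,0.0009,0]
  ]
}}

```text
clock: 17.43
eef_pos: [536.7, -37.2, 106.0]
tool_rot: [3.102, -0.02, 1.604]
force: [-2.0, -0.4, 9.2]
width: 0.4
```

{"op": "send_rows", "data": {
  "rows": [
    [-1,0,-0.0002,0.0009,0]
  ]
}}

```text
clock: 17.52
eef_pos: [536.7, -37.2, 106.0]
tool_rot: [3.101, -0.021, 1.603]
force: [-2.2, 0.2, 9.0]
width: 0.2
```

{"op": "send_rows", "data": {
  "rows": [
    [-1,0,-0.0002,0.0009,0]
  ]
}}

```text
clock: 17.6
eef_pos: [536.6, -37.2, 106.1]
tool_rot: [3.101, -0.021, 1.603]
force: [-2.2, 0.5, 9.4]
width: -0.1
```

{"op": "send_rows", "data": {
  "rows": [
    [-1,0,-0.0002,0.0009,0]
  ]
}}

```text
clock: 17.68
eef_pos: [536.6, -37.2, 106.1]
tool_rot: [3.1, -0.022, 1.603]
force: [-2.1, -0.6, 9.0]
width: -0.6
```

{"op": "send_rows", "data": {
  "rows": [
    [-1,0,-0.0002,0.0009,0]
  ]
}}

```text
clock: 17.77
eef_pos: [536.6, -37.2, 106.2]
tool_rot: [3.099, -0.022, 1.603]
force: [-1.6, -0.0, 9.0]
width: 0.2
```

{"op": "send_rows", "data": {
  "rows": [
    [-1,0,-0.0002,0.0009,0]
  ]
}}

```text
clock: 17.85
eef_pos: [536.6, -37.2, 106.2]
tool_rot: [3.098, -0.023, 1.603]
force: [-2.0, -0.3, 8.6]
width: 0.0
```

{"op": "send_rows", "data": {
  "rows": [
    [-1,0,0,0.0016,0],
    [-1,0,0,0.0014,0]
  ]
}}

```text
clock: 18.02
eef_pos: [536.9, -37.2, 105.1]
tool_rot: [3.097, -0.023, 1.603]
force: [-2.5, -0.4, 9.4]
width: -0.2
```

{"op": "send_rows", "data": {
  "rows": [
    [-1,0,0,0.001,0]
  ]
}}

```text
clock: 18.1
eef_pos: [536.8, -37.2, 105.0]
tool_rot: [3.097, -0.024, 1.603]
force: [-2.4, -0.1, 10.4]
width: -0.2
```

{"op": "send_rows", "data": {
  "rows": [
    [-1,0,0,0.001,0]
  ]
}}

```text
clock: 18.18
eef_pos: [536.8, -37.2, 105.0]
tool_rot: [3.096, -0.025, 1.602]
force: [-3.2, 0.6, 10.0]
width: 0.0
```

{"op": "send_rows", "data": {
  "rows": [
    [-1,0,0,0.001,0]
  ]
}}

```text
clock: 18.27
eef_pos: [536.9, -37.2, 105.0]
tool_rot: [3.096, -0.025, 1.602]
force: [-2.3, 0.7, 10.4]
width: 0.1
```

{"op": "send_rows", "data": {
  "rows": [
    [-1,0,0,0.001,0]
  ]
}}

```text
clock: 18.35
eef_pos: [536.8, -37.2, 104.9]
tool_rot: [3.095, -0.025, 1.602]
force: [-2.6, 0.5, 11.5]
width: -0.4
```

{"op": "send_rows", "data": {
  "rows": [
    [-1,0,0,0.001,0]
  ]
}}

```text
clock: 18.43
eef_pos: [536.9, -37.2, 105.0]
tool_rot: [3.095, -0.026, 1.602]
force: [-2.5, 0.2, 10.3]
width: 0.3
```

{"op": "send_rows", "data": {
  "rows": [
    [-1,0,0,0.001,0]
  ]
}}

```text
clock: 18.52
eef_pos: [536.9, -37.2, 104.9]
tool_rot: [3.094, -0.027, 1.602]
force: [-1.6, 0.2, 9.8]
width: -0.1
```

{"op": "send_rows", "data": {
  "rows": [
    [-1,0,0,0.001,0]
  ]
}}

```text
clock: 18.6
eef_pos: [536.9, -37.2, 104.9]
tool_rot: [3.094, -0.027, 1.602]
force: [-3.2, 0.7, 9.8]
width: -0.1
```

{"op": "send_rows", "data": {
  "rows": [
    [-1,0,0,0.001,0]
  ]
}}

```text
clock: 18.68
eef_pos: [536.9, -37.2, 104.9]
tool_rot: [3.093, -0.028, 1.601]
force: [-3.2, 0.0, 10.0]
width: -0.1
```

{"op": "send_rows", "data": {
  "rows": [
    [-1,0,0,0.001,0]
  ]
}}

```text
clock: 18.77
eef_pos: [536.9, -37.2, 104.9]
tool_rot: [3.093, -0.028, 1.601]
force: [-2.4, 0.5, 10.3]
width: 0.3
```

{"op": "send_rows", "data": {
  "rows": [
    [-1,0,0,0.0007,0],
    [-1,0,0,0.00095,0]
  ]
}}

```text
clock: 18.93
eef_pos: [536.9, -37.2, 105.2]
tool_rot: [3.092, -0.029, 1.601]
force: [-2.6, -0.2, 8.7]
width: 0.2
```

{"op": "send_rows", "data": {
  "rows": [
    [-1,0,0,0.00097,0],
    [-1,0,0,0.00097,0]
  ]
}}

```text
clock: 19.1
eef_pos: [536.9, -37.2, 105.3]
tool_rot: [3.091, -0.03, 1.601]
force: [-1.9, -1.0, 9.7]
width: -0.2
```

{"op": "send_rows", "data": {
  "rows": [
    [-1,0,0,0.00097,0],
    [-1,0,0,0.00097,0]
  ]
}}

```text
clock: 19.27
eef_pos: [536.9, -37.2, 105.3]
tool_rot: [3.09, -0.031, 1.6]
force: [-3.2, 1.0, 10.6]
width: 0.1
```

{"op": "send_rows", "data": {
  "rows": [
    [-1,0,0,0.00097,0],
    [-1,0,0,0.00097,0]
  ]
}}

```text
clock: 19.43
eef_pos: [536.8, -37.2, 105.2]
tool_rot: [3.089, -0.032, 1.6]
force: [-2.9, -0.3, 9.8]
width: -0.4
```

{"op": "send_rows", "data": {
  "rows": [
    [-1,0,0,0.00097,0],
    [-1,0,0,0.00097,0]
  ]
}}

```text
clock: 19.6
eef_pos: [536.9, -37.2, 105.2]
tool_rot: [3.088, -0.033, 1.6]
force: [-2.8, 0.0, 10.4]
width: 0.1
```

{"op": "send_rows", "data": {
  "rows": [
    [-1,0,0,0.00097,0],
    [-1,0,0,0.00097,0]
  ]
}}

```text
clock: 19.77
eef_pos: [536.9, -37.2, 105.2]
tool_rot: [3.087, -0.034, 1.599]
force: [-3.8, -0.1, 10.0]
width: -0.2
```

Steady at z 105.2 and about 10 N for 0.8 s. Releasing.

{"op": "send_rows", "data": {
  "rows": [
    [-1,0,0,-0.005,0],
    [-1,0,0,-0.015,0],
    [-1,0,0,-0.025,0],
    [-1,0,0,-0.03,0],
    [-1,0,0,-0.03,0],
    [-1,0,0,-0.02,0],
    [-1,0,0,0,0],
    [-1,0,0,0,0],
    [-1,0,0,0,0]
  ]
}}

```text
clock: 20.52
eef_pos: [529.1, -42.3, 235.5]
tool_rot: [3.088, -0.035, 1.599]
force: [-0.3, -1.0, -0.5]
width: 0.4
```

```bash
python3 - <<'E'
from h import *
f=[]
for i in range(6):
    p=get_image("top" if i%2 else "side");f.append(read_state()["force"])
    if i==4:cv2.imwrite("pics/end_side.png",p["image"])
    if i==5:
        cv2.imwrite("pics/end_top.png",p["image"])
    if i>=4:
        for q in("reagent_bottle","beaker","screwdriver"):
            r=recognise(p,q);print(q,[(np.round(a["box"]),round(a["score"],2)) for a in r[:1]])
print(np.mean(f,0));st()
E
```

```text
reagent_bottle [(array([270., 159., 293., 202.]), 0.88)]
beaker [(array([369., 236., 404., 293.]), 0.68)]
screwdriver [(array([208., 250., 232., 306.]), 0.69)]
reagent_bottle [(array([226., 233., 259., 261.]), 0.94)]
beaker [(array([365., 141., 396., 174.]), 0.66)]
screwdriver [(array([313., 286., 401., 307.]), 0.71)]
[-0.0986929   0.23412087 -0.09401835]
{'clock': 21.1167, 'eef_pos': [528.9598, -42.3275, 235.377], 'tool_rot': [3.0892, -0.0345, 1.5984], 'force': [0.3626, 0.0031, 0.7066], 'width': -0.2111} q7 [-0.2    0.451  0.363  1.896 -0.279  0.793  0.345]
```

View pics/end_side.png

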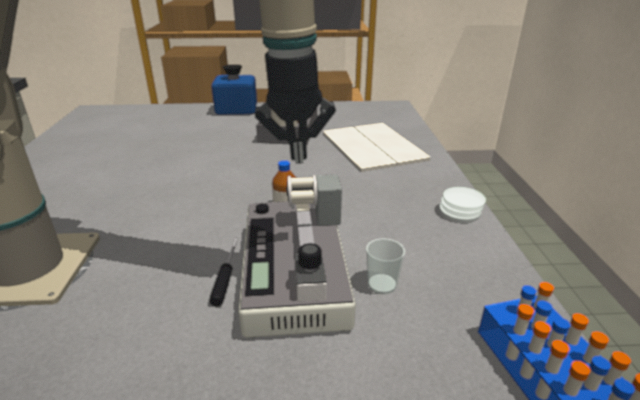

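The gripper is high and clear at (298,130). The bottle, beaker and screwdriver show in the same pixels as at the start. Force zero is unbiased (about 0.1 N). Handing in.

```bash
python3 -c "
from cell import *
print(finish_job())"
```

```text
the job is handed in; nothing more can be done
None
```

I tightened the leaf spring and proved it at about 10 N; it now gives about 3 mm. The job is handed in; no verdict was reported.

- **Before:** a first press showed about 6.9 mm give at 10 N.
- **Adjustment:** I gripped the tension knob and turned it 0.85 rad clockwise. The grip read 33 mm on the 35 mm knob, but the re-press showed a drop of about 3.9 mm, as expected, so it did not slip.
- **Proving press:** I held the fingertips on the rib for two stretches, about 0.7 s and 0.8 s. The readings were mostly 9.7 to 10.6 N (noise about 0.7 N), with single readings of 8.7 N and 11.5 N. The fingertips stood at 104.9 to 105.3 mm, against 108.0 mm at first contact. That is a give of 2.8 to 3.1 mm.
- **Side force:** there was also a sideways push of about 2.5 N, so the total contact force was about 10.3 to 10.5 N. The tool had tilted by about 0.05 rad by the end.
- **Imperfect tries:** one earlier hold drifted up to around 11 N and another down to around 9 N, which is why I repeated the press.
- **At the end:** the gripper is 235 mm up and clear, and the force reads zero. The bottle, beaker and screwdriver are within a few pixels of their starting positions in both cameras. I could not measure the roller force directly, and I did not measure the leaf's rest height again after release.

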